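# Park the rolling pin on the mat's blue stripe

### The arm

A 6-joint arm with a two-finger parallel gripper is mounted at the origin on a cart in front of the work surface, level with it; the furniture and walls round the work are solid. World frame = base frame: x ahead of the robot, y to its left, z up, the work surface at z = 0. Lengths are in mm, angles in rad, forces in N, time in s.
With the tool pointing down it reaches from about 225 to 725 mm from the base axis. Payload 3.1 kg.
Tool frame: the origin (TCP) lies midway between the tips of the shut fingers; the grasp point (between the pads) lies 19 mm behind it; z points along the fingers, y is the direction in which the jaws open and shut (so a half turn about z gives the same grasp; the last joint's range is limited). The gripper opens to 85 mm and grips with 20 to 120 N. Pads are 22 mm wide; open, the fingers measure 114 mm over their backs; the gripper's body (76 mm by 85 mm) begins 54 mm behind the grasp point. The pads swing forward as they close: fully open they stand 13 mm farther back than shut.
Start: joints at [1.177, 0.048, 0.099, 1.622, 0, 1.443], TCP at [137.915, 506.554, 231.312] pointing down, gripper open.
Joint ranges: [-2.91, 2.91], [-0.99, 1.94], [-1.21, 1.42], [-2.12, 2.29], [-1.49, 1.47], [-3.14, 3.14]. Speed limits (rad/s): [2.79, 2.79, 3.14, 3.14, 3.14, 3.14].

### API

Orientations are given as a unit quaternion [w, x, y, z].
In Python, from station import arm, optics, job gives the robot as it stands.
- The arm moves only by the shell command python3 -m crank 'ROWS' [FORCE]. ROWS is JSON, a list of rows, each a list of 7 numbers: the shift along the tool's x, y, z in mm, then the turn, a rotation vector about the tool's x, y, z in degrees, then the closure, from 0 (fully open) to 1 (shut). In form: [[x, y, z, rx, ry, rz, grip], ...]. A call has 1 to 20 rows; each row is the pose to reach, as a shift and turn from the pose commanded when the call began, along the tool's axes at that moment; what a row does not reach only later rows make up. A row lasts 1/12 s, in which the tool goes at most 41.7 mm and 7.16 degrees, less where a joint would pass 70% of its speed; a pose out of reach is approached as far as the arm can. A call with a gripper value outside its range is refused whole. The fingers move at their own pace and stop on an object; FORCE is the grip in N (left out, the last holds). Time passes only in rows, so rows that repeat a pose let the fingers close. It gives the time, the measured TCP pose, the force and the opening at its end, in the units of the state.
- arm.state(): the state, without advancing time (a new reading comes with each control period).
- optics.capture(name): name is "scene" or "side" or "wrist"; returns (picture, depth): 400x640x3 uint8, red, green, blue; 400x640 float32, mm along the optical axis (not along the pixel's ray), 0 where there is no reading.
- optics.calibration(name): a dict with "fx", "fy", "cx", "cy" (pixels), "dist_coeffs" ([k1, k2, p1, p2, k3] as OpenCV has them; the pictures are not rectified), "extrinsics" (4x4, takes a point from camera to world coordinates); the wrist camera has in their place "mount" (4x4, takes a point from camera to tool coordinates, whose origin is the TCP and whose axes are the flange's). Camera axes: x right, y up, looking along -z (the intrinsics and any distortion apply to the point x, -y, -z); pixel columns grow to the right and rows downward; lengths in mm; the calibration is good to about 2 mm. A picture is of the moment at which its call begins: read the wrist's pose just before it. calibration takes no time and is no camera call.
- job.finish_job(): hands the job in, once; it reports no verdict.
The state is a dict: "t": time; "joints": joint angles; "qd": joint speeds; "tau": joint torques, N m; "position": TCP position; "tool_rot": TCP orientation; "wrist_force": force on the tool from outside, world axes, zero at the start; "moment": the same for the moment, N m; "width": finger opening in mm.
Only numpy, scipy, OpenCV 4.12 (cv2) and the standard library are available. Lean on these libraries where they do the work, as an engineer would, in place of code of your own. Each camera call takes 0.05 s, during which the arm holds its last target. There are 200 camera calls.

### The job

Clear the middle of the pastry mat: with your fingertips on top of the rolling pin, roll it along the mat to the blue stripe at one end and let it stop there, centred over the stripe, lying along it and at rest. It has to roll, not be slid, and it must not be lifted or carried; leave the mug, glass, garlic and lemon alone.

Things in the scene. Friction and masses are not known exactly. Their poses are not given: they have to be found in the camera images.
- pin: Wooden rolling pin, one solid piece, 0.3 to 0.6 kg: pale barrel 170 mm long, 50 mm in diameter, a dark 40 mm handle (24 mm thick) at each end, 250 mm overall. Origin on its axis at mid-length, 28 mm above the worktop (crown at 53 mm); x along the axis, y and z turn as it rolls. Starts near the mat's middle, z up, within 5 degrees of the stripes' direction.
- mat: Beige silicone pastry mat with printed rings, 260 mm (its x) by 460 mm (its y), 3 mm thick, fixed; origin at the centre of its underside. The pin rolls on it without slipping and, left alone after a slow push, stops almost at once. A fingertip pressed lightly (about 5 N) on the pin's crown and moved across its axis turns it: the pin advances half as far as the fingertip.
- blue_stripe: Blue stripe printed across one end of the mat, 220 mm long (its x) by 50 mm wide (its y), flat on the mat; origin at its centre, 170 mm from the mat's centre along the mat's y or -y (the two stripes swap ends from run to run).
- grey_stripe: Grey stripe of the same size across the other end of the mat: not the goal.
- red_mug: Red dotted mug, 87 mm across, 97 mm high, beside the mat to the right; origin in its underside. To be left alone.
- glass: Clear drinking glass, 81 mm across, 91 mm high, beside the mat to the right; origin at the centre of its underside. To be left alone.
- garlic: Garlic bulb, 60 mm, behind the mat; origin at its underside. To be left alone.
- lemon: Lemon, 72x57x58 mm, behind the mat; origin at its underside. To be left alone.

How it is judged (in metres and radians):
On the way, in this order (a step that is already met when the one before it is completed fails the run):
1. the pin has rolled through about half a turn on the mat (angle between pin's own z axis and vertical above 2.5 rad and height (world z) of pin below 0.036 m).
2. the pin has rolled on to about three quarters of a turn (angle between pin's own z axis and vertical below 1.5 rad and height (world z) of pin below 0.036 m).
At the end, for the whole second after the job is handed in: The pin lies on the mat at rest (under 10 mm/s), its centre within 15 mm of the blue stripe's centre line and within 40 mm of the stripe's middle lengthwise, its axis within 0.18 rad (10 degrees) of the stripe's; mug, glass, garlic and lemon are within 20 mm of where they stood (y of pin in the frame of blue_stripe between -0.015 and 0.015 m and x of pin in the frame of blue_stripe between -0.04 and 0.04 m and angle between the x axis of pin and the x axis of blue_stripe, either way round below 0.18 rad and height (world z) of pin between 0.023 and 0.033 m and linear speed of pin below 0.01 m/s and distance of each of red_mug, glass, garlic, lemon from where it was at the start of the episode below 0.02 m); the robot touches nothing.
It fails at once if the rolling pin is lifted more than 10 mm off the mat (height (world z) of pin above 0.038 m).
It fails at once if the red mug is moved more than 20 mm (distance of red_mug from where it was at the start of the episode above 0.02 m).
It fails at once if the drinking glass is moved more than 20 mm (distance of glass from where it was at the start of the episode above 0.02 m).
It fails at once if the garlic bulb is moved more than 20 mm (distance of garlic from where it was at the start of the episode above 0.02 m).
It fails at once if the lemon is moved more than 20 mm (distance of lemon from where it was at the start of the episode above 0.02 m).
It also fails if it takes over 67 s, if anything falls off the work surface, if the arm or the gripper's body presses on something with over 40 N, if the wrist force passes 120 N, or if a joint passes its speed limit or range.

## Working session

There is one attempt and no reset: what is moved stays moved. The work goes in short steps, Python scripts to look and compute and a shell command to move; the robot and the scene stay as the last step left them, time stands still between calls to the robot, and variables do not carry over. Pictures are saved under pics/ and viewed, about 8 in all and at most 12, crops included, and the job is handed in when it is done.

```bash
mkdir -p pics; ls; python3 - <<'E'
from station import arm, optics
import cv2
print(arm.state())
for n in ("scene","side"):
    p,d=optics.capture(n); cv2.imwrite(f"pics/{n}0.png",p[:,:,::-1]); import numpy as np; np.savez(f"pics/{n}0.npz",p=p,d=d)
    c=optics.calibration(n); print(n,c)
E
```

```text
pics
{'t': 0.0, 'joints': array([ 1.17718973e+00,  4.87711079e-02,  9.75525908e-02,  1.62203626e+00,
       -7.58203878e-06,  1.44299652e+00]), 'qd': array([ 0.00261989,  0.00025873, -0.00064454, -0.00140275,  0.002758  ,
        0.00187817]), 'tau': array([-5.38885488e-04, -3.38783276e+01,  3.20015073e+01,  2.02864077e-02,
       -2.04257540e-04, -1.30152904e-05]), 'position': array([137.67710341, 505.96040294, 230.08393743]), 'tool_rot': array([-3.13182441e-04,  1.32512387e-01,  9.91180587e-01, -1.18866632e-03]), 'wrist_force': array([ 0.02373746,  0.24982641, -0.8053427 ]), 'moment': array([0.02449249, 0.05734504, 0.05606796]), 'width': 85.18361739372594}
scene {'fx': 362.1048634215661, 'fy': 362.1048634215661, 'cx': 319.15742218784726, 'cy': 204.15174223709838, 'dist_coeffs': array([-0.01219927,  0.        ,  0.        ,  0.        ,  0.        ]), 'extrinsics': array([[-9.26450260e-01,  3.34554030e-01, -1.72521063e-01,
         4.28540308e+02],
       [-3.76359280e-01, -8.15247897e-01,  4.40141522e-01,
         2.64492920e+02],
       [ 6.60368666e-03,  4.72699130e-01,  8.81199140e-01,
         9.73751589e+02],
       [ 0.00000000e+00,  0.00000000e+00,  0.00000000e+00,
         1.00000000e+00]])}
side {'fx': 515.632774799159, 'fy': 515.632774799159, 'cx': 320.407331700003, 'cy': 204.50780558515166, 'dist_coeffs': array([0.04089395, 0.        , 0.        , 0.        , 0.        ]), 'extrinsics': array([[ 4.03773342e-01,  5.22612211e-01, -7.50895176e-01,
        -5.93229989e+02],
       [-9.14853093e-01,  2.27690674e-01, -3.33467803e-01,
        -7.11844696e+02],
       [-3.30251668e-03,  8.21604183e-01,  5.70048822e-01,
         9.53221449e+02],
       [ 0.00000000e+00,  0.00000000e+00,  0.00000000e+00,
         1.00000000e+00]])}
```

View pics/scene0.png

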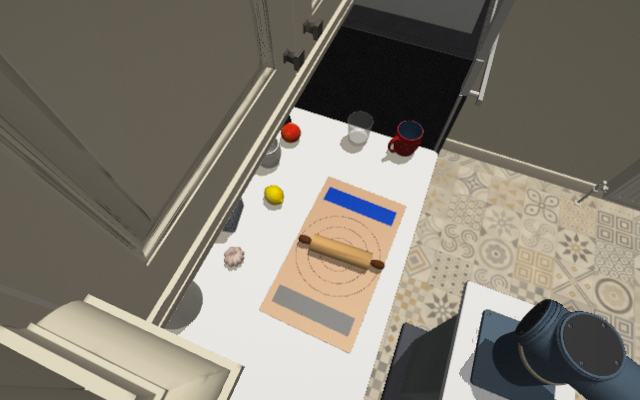

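View pics/side0.png

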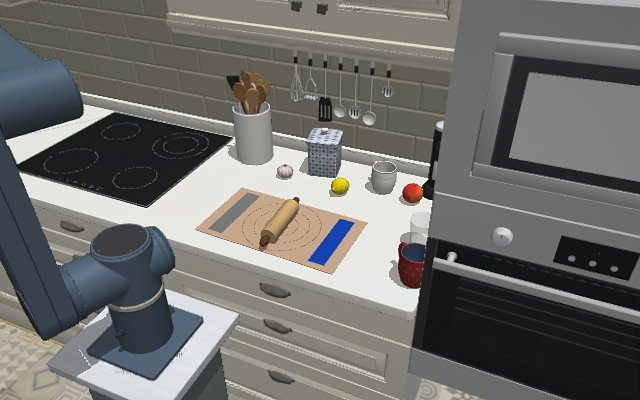

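The scene view shows the pin centred near (340,252), the blue stripe near (360,205), the grey one near (312,310). Mug and glass lie beyond the blue end. I'll measure from both views.

```bash
cat > h.py <<'E'
import numpy as np, cv2
from station import optics
def rays(n,px):
    c=optics.calibration(n); K=np.array([[c['fx'],0,c['cx']],[0,c['fy'],c['cy']],[0,0,1]])
    u=cv2.undistortPoints(np.array(px,float).reshape(-1,1,2),K,c['dist_coeffs']).reshape(-1,2)
    E=c['extrinsics']; d=np.c_[u[:,0],-u[:,1],-np.ones(len(u))]@E[:3,:3].T
    return E[:3,3],d
def onplane(n,px,z):
    o,d=rays(n,px); return o+d*((z-o[2])/d[:,2])[:,None]
def blobs(m,k):
    N,l,s,c=cv2.connectedComponentsWithStats(m.astype(np.uint8)); i=1+np.argsort(-s[1:,4])[:k]
    return [(c[j],s[j],l==j) for j in i]
def masks(n,p,box):
    h=cv2.cvtColor(p,cv2.COLOR_RGB2HSV).astype(int); R,G,B=[p[:,:,i].astype(int) for i in range(3)]
    a=np.zeros(p.shape[:2],bool); a[box[1]:box[3],box[0]:box[2]]=1
    blue=(B>120)&(R<80)&(G<120)&a
    hand=(R>G+12)&(G>=B)&(R<120)&a
    return blue,hand
BOX={'scene':(258,170,415,355),'side':(195,185,370,275)}
def measure(n,p):
    blue,hand=masks(n,p,BOX[n])
    c,s,m=blobs(blue,1)[0]
    ys,xs=np.nonzero(m); P=onplane(n,np.c_[xs,ys],3)[:,:2]
    r=cv2.minAreaRect(P.astype(np.float32))
    v=np.linalg.svd(P-P.mean(0),full_matrices=0)[2][0]
    print(n,'blue',np.round(r[0],1),np.round(r[1],1),'mean',P.mean(0).round(1),'axis deg',np.degrees(np.arctan2(v[1],v[0]))%180)
    b=blobs(hand,2); H=onplane(n,[x[0] for x in b],28)[:,:2]
    d=H[1]-H[0]; print(' handles',[ (x[0].round(1),x[1][4]) for x in b],H.round(1),'dist',np.linalg.norm(d).round(1),'mid',H.mean(0).round(1),'deg',np.degrees(np.arctan2(d[1],d[0]))%180)
    u=np.array([v[0],v[1]]); w=np.array([-u[1],u[0]]); q=H.mean(0)-np.array(r[0])
    print(' pin in stripe: along',q@u,'across',q@w,'u',u,'w',w)
E
python3 - <<'E'
from h import *
for n in ('scene','side'):
    p=np.load(f'pics/{n}0.npz')['p']; measure(n,p)
for name,px in dict(mug=(407,138),glass=(360,128),garlic=(233,257),lemon=(274,195)).items(): print(name,onplane('scene',[px],40).round())
c=optics.calibration('wrist');print(c)
E
```

```text
scene blue [ 504.  -262.6] [ 45.7 216.5] mean [ 502.  -262.4] axis deg 177.80618455814715
 handles [(array([336.2, 258.2]), np.int32(216)), (array([376.8, 264.3]), np.int32(106))] [[506.9 -69.6]
 [398.2 -95.2]] dist 111.7 mid [452.6 -82.4] deg 13.283404599830874
 pin in stripe: along 58.349570174555325 across -178.13531698683465 u [-0.99926705  0.03827995] w [-0.03827995 -0.99926705]
side blue [ 503.  -261.2] [ 48.3 219.8] mean [ 497.  -261.1] axis deg 177.78692142271709
 handles [(array([271.6, 235.1]), np.int32(306)), (array([296.1, 199.2]), np.int32(20))] [[ 426.4 -103.7]
 [ 621.7  -87.4]] dist 196.0 mid [524.1 -95.5] deg 4.7667287800357325
 pin in stripe: along -14.623374918433099 across -166.36015262344787 u [-0.99925413  0.0386159 ] w [-0.0386159  -0.99925413]
mug [[ 439. -537.   40.]]
glass [[ 594. -518.   40.]]
garlic [[766.  37.  40.]]
lemon [[ 747. -180.   40.]]
{'fx': 327.9256994940249, 'fy': 327.9256994940249, 'cx': 320.12465869693165, 'cy': 197.15765636643175, 'dist_coeffs': array([-0.06668074,  0.        ,  0.        ,  0.        ,  0.        ]), 'mount': array([[ 1.11704097e-03,  9.64947184e-01,  2.62441772e-01,
         6.54387659e+01],
       [ 9.99998999e-01, -1.30590885e-03,  5.45237960e-04,
         7.59539255e-01],
       [ 8.68850866e-04,  2.62440901e-01, -9.64947677e-01,
        -1.42144232e+02],
       [ 0.00000000e+00,  0.00000000e+00,  0.00000000e+00,
         1.00000000e+00]])}
```

```bash
python3 - <<'E'
import numpy as np
for n,pts in (('scene',[(305,240),(303,238),(377,264),(380,265),(345,259),(336,258)]),('side',[(295,203),(297,201),(265,239),(264,241),(285,230),(275,237)])):
    p=np.load(f'pics/{n}0.npz')['p']
    for x,y in pts: print(n,x,y,p[y,x])
E
```

```text
scene 305 240 [88 49 25]
scene 303 238 [92 52 25]
scene 377 264 [87 51 26]
scene 380 265 [86 46 22]
scene 345 259 [127  98  59]
scene 336 258 [89 69 42]
side 295 203 [208 169 114]
side 297 201 [70 41 25]
side 265 239 [102  65  41]
side 264 241 [102  64  41]
side 285 230 [206 173 145]
side 275 237 [127 105  72]
```

```bash
sed -i 's/hand=.*/hand=(G<0.68*R)\&(R<130)\&(R>40)\&a/' h.py; python3 - <<'E'
from h import *
for n in ('scene','side'):
    p=np.load(f'pics/{n}0.npz')['p']; measure(n,p)
E
```

```text
Traceback (most recent call last):
  File "h.py", line 21, in measure
    blue,hand=(G<0.68*R)&(R<130)&(R>40)&a
               ^
NameError: name 'G' is not defined
```

```bash
sed -i 's/    blue,hand=.*/    blue,hand=masks(n,p,BOX[n])/' h.py; python3 - <<'E'
from h import *
for n in ('scene','side'):
    p=np.load(f'pics/{n}0.npz')['p']; measure(n,p)
E
```

```text
scene blue [ 504.  -262.6] [ 45.7 216.5] mean [ 502.  -262.4] axis deg 177.80618455814715
 handles [(array([377.1, 263.7]), np.int32(83)), (array([304.3, 238.8]), np.int32(72))] [[398.  -97. ]
 [610.6 -89.2]] dist 212.7 mid [504.3 -93.1] deg 2.093217982352644
 pin in stripe: along 6.209586056690631 across -169.43074323479485 u [-0.99926705  0.03827995] w [-0.03827995 -0.99926705]
side blue [ 503.  -261.2] [ 48.3 219.8] mean [ 497.  -261.1] axis deg 177.78692142271709
 handles [(array([264.3, 240.2]), np.int32(71)), (array([295.7, 198.8]), np.int32(15))] [[397.5 -95.6]
 [623.3 -85.3]] dist 226.0 mid [510.4 -90.4] deg 2.6094497559368763
 pin in stripe: along -0.7758617940101279 across -170.90275897645805 u [-0.99925413  0.0386159 ] w [-0.0386159  -0.99925413]
```

```bash
cat > mv.py <<'E'
import numpy as np
from scipy.spatial.transform import Rotation as R
from station import arm
def rel(target,jaw=None):
    s=arm.state(); q=s['tool_rot']; r=R.from_quat([*q[1:],q[0]])
    d=r.inv().apply(np.array(target)-s['position']); y=r.as_matrix()[:,1]
    a=np.degrees(np.arctan2(y[1],y[0])); print('t',s['t'],'pos',s['position'].round(1),'F',s['wrist_force'].round(1),'jaw deg',round(a,2),'tilt',r.as_matrix()[:2,2].round(4))
    print('shift',d.round(1), 'rz', None if jaw is None else round(a-jaw,2))
E
python3 -c "
from mv import *
rel([507,-82,110],92.3)"
```

```text
t 0.1 pos [137.7 506.  230.2] F [ 0.2 -0.2  0. ] jaw deg 74.77 tilt [-0.0008 -0.002 ]
shift [-510.8 -470.1  121.1] rz -17.53
```

```bash
python3 -m crank '[[-128,-118,30,0,0,-5,1],[-255,-235,60,0,0,-10,1],[-400,-370,90,0,0,-17.5,1],[-511,-470,120,0,0,-17.5,1],[-511,-470,120,0,0,-17.5,1],[-511,-470,120,0,0,-17.5,1],[-511,-470,120,0,0,-17.5,1],[-511,-470,120,0,0,-17.5,1],[-511,-470,120,0,0,-17.5,1],[-511,-470,120,0,0,-17.5,1],[-511,-470,120,0,0,-17.5,1],[-511,-470,120,0,0,-17.5,1],[-511,-470,120,0,0,-17.5,1],[-511,-470,120,0,0,-17.5,1],[-511,-470,120,0,0,-17.5,1],[-511,-470,120,0,0,-17.5,1],[-511,-470,120,0,0,-17.5,1],[-511,-470,120,0,0,-17.5,1],[-511,-470,120,0,0,-17.5,1],[-511,-470,120,0,0,-17.5,1]]' 40; python3 - <<'E'
from mv import *
rel([507,-82,60],92.3)
from h import *
p,d=optics.capture('side'); cv2.imwrite('pics/a.png',cv2.resize(p[120:280,190:380,::-1],None,fx=4,fy=3.7,interpolation=cv2.INTER_CUBIC)[:600,:760])
E
```

```text
t: 1.77
position: [506.6, -80.8, 110.6]
tool_rot: [-0.001, -0.02, 1.0, 0.001]
wrist_force: [0.8, 0.3, -0.1]
width: 0.2
t 1.7667 pos [506.6 -80.8 110.6] F [ 0.8  0.3 -0.1] jaw deg 92.24 tilt [-0.0022  0.0012]
shift [-0.4 -1.3 50.6] rz -0.06
```

View pics/a.png

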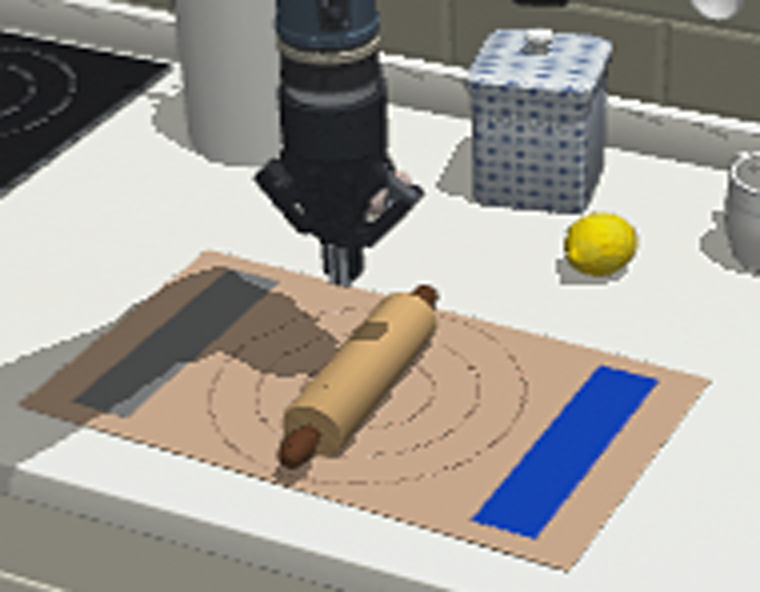

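The shut fingertips hover just behind the pin (tips at about (343,283) in the crop) and the pin is unmoved. Next I lower them to find the crown by feel.

```bash
python3 -m crank '[[0,-5,30,0,0,0,1],[0,-5,50,0,0,0,1],[0,-5,54,0,0,0,1],[0,-5,55,0,0,0,1],[0,-5,55,0,0,0,1],[0,-5,55,0,0,0,1]]'; python3 -m crank '[[0,0,1,0,0,0,1],[0,0,2,0,0,0,1],[0,0,2,0,0,0,1],[0,0,2,0,0,0,1]]'
```

```text
t: 2.32
position: [508.7, -85.8, 58.2]
tool_rot: [0.001, -0.02, 1.0, -0.0]
wrist_force: [-0.1, -0.2, -0.4]
width: -0.1
t: 2.65
position: [508.0, -86.3, 54.7]
tool_rot: [0.0, -0.02, 1.0, -0.0]
wrist_force: [0.1, -0.4, 0.3]
width: 0.3
```

```bash
for i in 1 2 3; do python3 -m crank '[[0,0,0.7,0,0,0,1],[0,0,0.7,0,0,0,1],[0,0,0.7,0,0,0,1]]'|grep -E 'pos|force'; done
```

```text
position: [507.6, -86.2, 53.5]
wrist_force: [0.0, 0.2, 0.2]
position: [507.8, -86.2, 53.0]
wrist_force: [-0.6, 0.2, -0.2]
position: [507.8, -86.3, 52.9]
wrist_force: [-2.3, -0.3, 5.4]
```

Contact gives 5.4 N, so I try a first stroke.

```bash
python3 -m crank '[[0,-2,0.2,0,0,0,1],[0,-5,0.2,0,0,0,1],[0,-9,0.2,0,0,0,1],[0,-13,0.2,0,0,0,1],[0,-16,0.2,0,0,0,1],[0,-18,0.2,0,0,0,1],[0,-18,0.2,0,0,0,1]]'; python3 - <<'E'
from h import *
for n in ('scene','side'):
    p,d=optics.capture(n); cv2.imwrite(f'pics/b_{n}.png',p[:,:,::-1])
    try: measure(n,p)
    except Exception as e: print(n,e)
q=cv2.imread('pics/b_side.png'); cv2.imwrite('pics/b.png',cv2.resize(q[140:280,190:380],None,fx=4,fy=4,interpolation=cv2.INTER_CUBIC))
E
```

```text
t: 3.98
position: [508.5, -104.9, 53.0]
tool_rot: [0.0, -0.02, 1.0, -0.001]
wrist_force: [-2.3, -0.4, 6.5]
width: 0.3
scene blue [ 445.4 -260.5] [45.6 98. ] mean [ 444.1 -260.1] axis deg 177.86769482093715
 handles [(array([378. , 260.7]), np.int32(81)), (array([305.7, 235.9]), np.int32(71))] [[ 398.4 -106.3]
 [ 610.6  -98.8]] dist 212.3 mid [ 504.5 -102.6] deg 2.029627082781886
 pin in stripe: along -53.1947375487124 across -159.98798934065744 u [-0.99930757  0.03720716] w [-0.03720716 -0.99930757]
side blue [ 503.  -261.2] [ 48.3 219.8] mean [ 497.  -261.1] axis deg 177.78692142271709
 handles [(array([267.2, 241. ]), np.int32(70)), (array([299. , 199.9]), np.int32(11))] [[ 397.3 -105.1]
 [ 621.8  -97.6]] dist 224.6 mid [ 509.6 -101.4] deg 1.9042467144614674
 pin in stripe: along -0.34117312777521913 across -159.96549053076535 u [-0.99925413  0.0386159 ] w [-0.0386159  -0.99925413]
```

View pics/b.png

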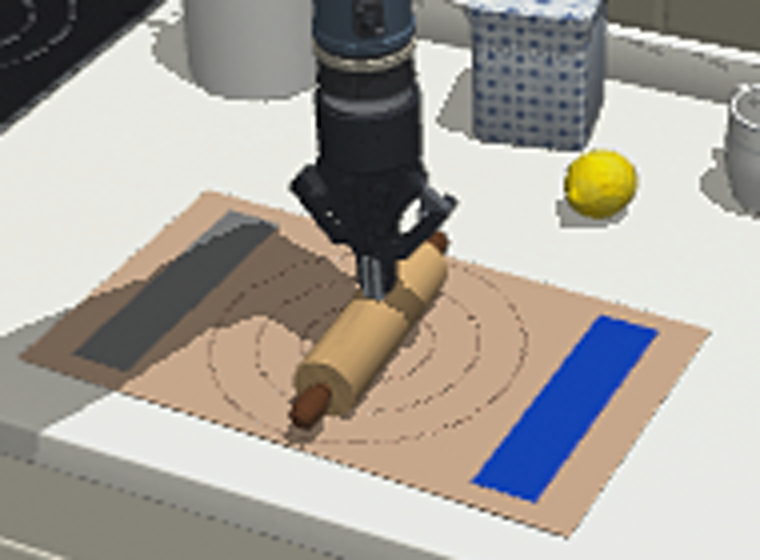

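The stroke rolled the pin about 9.5 mm for 18.6 mm of finger travel, with yaw unchanged. I'll extend this stroke, then cycle.

```bash
python3 -m crank '[[0,-3,0,0,0,0,1],[0,-6,0,0,0,0,1],[0,-8,0,0,0,0,1],[0,-10,0,0,0,0,1],[0,-10,0,0,0,0,1]]'|grep -E 'pos|force'; python3 -m crank '[[0,0,-6,0,0,0,1],[0,8,-6,0,0,0,1],[0,16,-4,0,0,0,1],[0,16,-1,0,0,0,1],[0,16,0,0,0,0,1],[0,16,0,0,0,0,1],[0,16,0,0,0,0,1]]'; python3 -m crank '[[0,-2,0,0,0,0,1],[0,-5,0,0,0,0,1],[0,-9,0,0,0,0,1],[0,-13,0,0,0,0,1],[0,-17,0,0,0,0,1],[0,-21,0,0,0,0,1],[0,-25,0,0,0,0,1],[0,-29,0,0,0,0,1],[0,-32,0,0,0,0,1],[0,-34,0,0,0,0,1],[0,-34,0,0,0,0,1]]';  python3 - <<'E'
from h import *
for n in ('scene','side'):
    p,d=optics.capture(n); cv2.imwrite(f'pics/c_{n}.png',p[:,:,::-1])
    try: measure(n,p)
    except Exception as e: print(n,e)
E
```

```text
position: [508.9, -114.9, 52.9]
wrist_force: [-2.1, -0.2, 5.9]
t: 5.08
position: [508.2, -97.8, 52.5]
tool_rot: [0.0, -0.02, 1.0, -0.0]
wrist_force: [-1.0, 0.2, 4.4]
width: 0.1
t: 6.0
position: [509.5, -132.7, 52.9]
tool_rot: [-0.0, -0.02, 1.0, -0.001]
wrist_force: [-1.6, -1.0, 6.5]
width: 0.1
scene blue [ 445.2 -260.5] [45.6 97.8] mean [ 443.  -260.5] axis deg 175.52439690052788
 handles [(array([380.2, 253.4]), np.int32(80)), (array([308.5, 229.1]), np.int32(69))] [[ 399.3 -128.7]
 [ 611.4 -121.5]] dist 212.2 mid [ 505.3 -125.1] deg 1.9453335244767862
 pin in stripe: along -49.335882663880476 across -139.60598954426197 u [-0.99695065  0.0780346 ] w [-0.0780346  -0.99695065]
side blue [ 503.1 -261.2] [ 48.3 219.9] mean [ 497.2 -261.1] axis deg 177.79360179332986
 handles [(array([274.4, 243. ]), np.int32(68)), (array([306.3, 202. ]), np.int32(7))] [[ 397.9 -128. ]
 [ 620.4 -123.9]] dist 222.6 mid [ 509.1 -126. ] deg 1.0592645980218682
 pin in stripe: along -0.8206995764720567 across -135.33816633914824 u [-0.99925862  0.0384994 ] w [-0.0384994  -0.99925862]
```

```bash
for i in 1 2 3; do python3 -m crank '[[0,0,-6,0,0,0,1],[0,8,-6,0,0,0,1],[0,16,-4,0,0,0,1],[0,16,-1,0,0,0,1],[0,16,0,0,0,0,1],[0,16,0,0,0,0,1],[0,14,0,0,0,0,1],[0,11,0,0,0,0,1],[0,7,0,0,0,0,1],[0,3,0,0,0,0,1],[0,-1,0,0,0,0,1],[0,-5,0,0,0,0,1],[0,-9,0,0,0,0,1],[0,-13,0,0,0,0,1],[0,-15,0,0,0,0,1],[0,-16,0,0,0,0,1],[0,-16,0,0,0,0,1]]'|grep -E 't:|pos|force'; done;  python3 - <<'E'
from h import *
for n in ('scene','side'):
    p,d=optics.capture(n); cv2.imwrite(f'pics/d_{n}.png',p[:,:,::-1])
    try: measure(n,p)
    except Exception as e: print(n,e)
E
```

```text
t: 7.52
position: [510.0, -148.6, 52.9]
tool_rot: [-0.0, -0.02, 1.0, -0.001]
wrist_force: [-2.5, -0.6, 7.2]
t: 8.93
position: [510.6, -164.6, 52.9]
tool_rot: [-0.0, -0.02, 1.0, -0.001]
wrist_force: [-2.4, 0.0, 6.8]
t: 10.35
position: [511.2, -180.6, 52.9]
tool_rot: [-0.0, -0.02, 1.0, -0.001]
wrist_force: [-1.7, 0.6, 6.9]
scene blue [ 450.  -260.4] [ 46.2 107.5] mean [ 444.6 -259.3] axis deg 1.5068440218641115
 handles [(array([385.1, 237.5]), np.int32(77)), (array([314.9, 214.4]), np.int32(65))] [[ 400.8 -179.7]
 [ 612.6 -171.8]] dist 211.9 mid [ 506.7 -175.7] deg 2.1226775544862098
 pin in stripe: along -58.93892276450056 across -83.10151782650968 u [-0.99965419 -0.02629636] w [ 0.02629636 -0.99965419]
side blue [ 503.1 -261.2] [ 48.3 219.9] mean [ 497.3 -261.1] axis deg 177.82955655223054
 handles [(array([290.4, 246.9]), np.int32(69)), (array([321.5, 206. ]), np.int32(2))] [[ 400.2 -177.8]
 [ 619.4 -177.1]] dist 219.2 mid [ 509.8 -177.4] deg 0.18022352107257464
 pin in stripe: along -3.4866029251933437 across -83.98171427780379 u [-0.99928259  0.03787233] w [-0.03787233 -0.99928259]
```

```bash
for i in 1 2 3 4; do python3 -m crank '[[0,0,-6,0,0,0,1],[0,8,-6,0,0,0,1],[0,15,-4,0,0,0,1],[0,15,-1,0,0,0,1],[0,15,0,0,0,0,1],[0,15,0,0,0,0,1],[0,13,0,0,0,0,1],[0,10,0,0,0,0,1],[0,7,0,0,0,0,1],[0,3,0,0,0,0,1],[0,-1,0,0,0,0,1],[0,-5,0,0,0,0,1],[0,-9,0,0,0,0,1],[0,-13,0,0,0,0,1],[0,-16,0,0,0,0,1],[0,-17,0,0,0,0,1],[0,-17,0,0,0,0,1]]'|grep -E 't:|pos|force'; done;  python3 - <<'E'
from h import *
for n in ('scene','side'):
    p,d=optics.capture(n); cv2.imwrite(f'pics/e_{n}.png',p[:,:,::-1])
    try: measure(n,p)
    except Exception as e: print(n,e)
q=cv2.imread('pics/e_side.png'); cv2.imwrite('pics/e.png',cv2.resize(q[140:280,190:380],None,fx=4,fy=4,interpolation=cv2.INTER_CUBIC))
E
```

```text
t: 11.87
position: [512.0, -197.7, 52.9]
tool_rot: [-0.0, -0.02, 1.0, -0.001]
wrist_force: [-2.9, -0.3, 6.8]
t: 13.28
position: [512.7, -214.7, 52.9]
tool_rot: [-0.0, -0.02, 1.0, -0.001]
wrist_force: [-1.5, 0.1, 6.8]
t: 14.7
position: [513.3, -231.7, 52.9]
tool_rot: [-0.0, -0.02, 1.0, -0.001]
wrist_force: [-2.5, -0.8, 6.8]
t: 16.12
position: [514.0, -248.7, 52.9]
tool_rot: [-0.0, -0.02, 1.0, -0.001]
wrist_force: [-1.1, -0.8, 7.6]
scene blue [ 577.8 -283.7] [74.3 25.7] mean [ 588.  -280.8] axis deg 11.923271666305283
 handles [(array([391.2, 217.8]), np.int32(68)), (array([322.8, 195.9]), np.int32(62))] [[ 402.7 -245.7]
 [ 614.2 -237.9]] dist 211.7 mid [ 508.4 -241.8] deg 2.1169990798498337
 pin in stripe: along 59.20190533211324 across -55.34357964037233 u [-0.97842515 -0.20660161] w [ 0.20660161 -0.97842515]
side blue [ 503.2 -268.1] [ 35.1 219.3] mean [ 499.3 -271.3] axis deg 178.30341692362617
side index 1 is out of bounds for axis 0 with size 1
```

View pics/e.png

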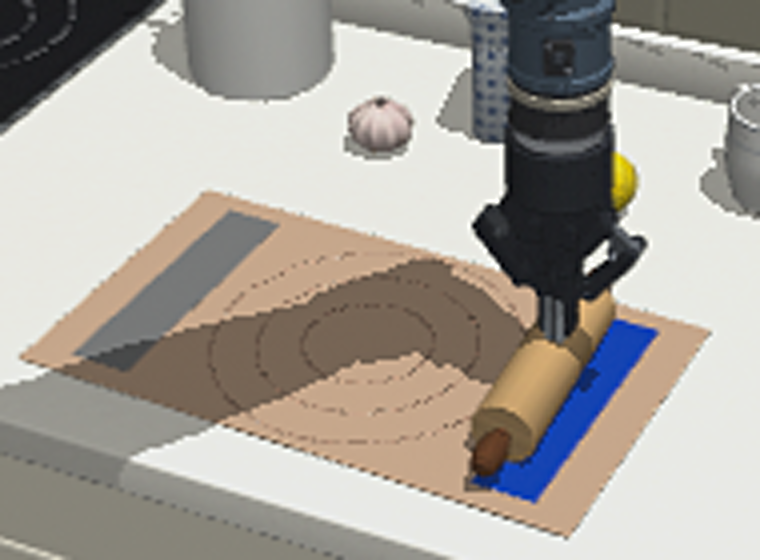

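Pin is just short of the stripe, about 20.5 mm to go, still straight. One slightly longer stroke should do it.

```bash
python3 -m crank '[[0,0,-6,0,0,0,1],[0,8,-6,0,0,0,1],[0,16,-4,0,0,0,1],[0,16,-1,0,0,0,1],[0,16,0,0,0,0,1],[0,16,0,0,0,0,1],[0,14,0,0,0,0,1],[0,11,0,0,0,0,1],[0,7,0,0,0,0,1],[0,3,0,0,0,0,1],[0,-1,0,0,0,0,1],[0,-5,0,0,0,0,1],[0,-9,0,0,0,0,1],[0,-13,0,0,0,0,1],[0,-17,0,0,0,0,1],[0,-20,0,0,0,0,1],[0,-22,0,0,0,0,1],[0,-23,0,0,0,0,1],[0,-23,0,0,0,0,1]]'|grep -E 't:|pos|force'; python3 - <<'E'
from h import *
for n in ('scene','side'):
    p,d=optics.capture(n); cv2.imwrite(f'pics/f_{n}.png',p[:,:,::-1])
    try: measure(n,p)
    except Exception as e: print(n,e)
E
```

```text
t: 17.8
position: [514.9, -271.7, 52.6]
tool_rot: [-0.0, -0.02, 1.0, -0.001]
wrist_force: [-1.9, -0.3, 4.6]
scene blue [ 411.4 -243.2] [14.1 31.1] mean [ 411.4 -242.9] axis deg 3.9055792211304947
 handles [(array([392.8, 212. ]), np.int32(70)), (array([324.8, 190.2]), np.int32(61))] [[ 403.8 -265.7]
 [ 616.  -258.6]] dist 212.4 mid [ 509.9 -262.2] deg 1.9018634790024385
 pin in stripe: along -96.93732155056982 across 25.650563261000176 u [-0.99767765 -0.06811244] w [ 0.06811244 -0.99767765]
side blue [ 580.4 -282.8] [62.7 14.5] mean [ 582.9 -282.3] axis deg 0.5029838638642161
 handles [(array([319. , 254.5]), np.int32(74)), (array([345. , 208.5]), np.int32(4))] [[ 402.5 -264.8]
 [ 636.1 -249.6]] dist 234.2 mid [ 519.3 -257.2] deg 3.731764900173721
 pin in stripe: along 60.84884369556458 across -26.17218924440506 u [-0.99996147 -0.00877861] w [ 0.00877861 -0.99996147]
```

Scene puts the pin on the line within about 1 mm. I lift straight off and check.

```bash
python3 -m crank '[[0,0,-3,0,0,0,1],[0,0,-20,0,0,0,1],[0,0,-60,0,0,0,1],[0,40,-100,0,0,0,1],[0,80,-120,0,0,0,1],[0,120,-130,0,0,0,1],[0,160,-130,0,0,0,1],[0,200,-130,0,0,0,1],[0,200,-130,0,0,0,1],[0,200,-130,0,0,0,1],[0,200,-130,0,0,0,1]]'|grep -E 't:|pos|force'; python3 - <<'E'
from h import *
for n in ('scene','side'):
    p,d=optics.capture(n); cv2.imwrite(f'pics/g_{n}.png',p[:,:,::-1])
    try: measure(n,p)
    except Exception as e: print(n,e)
q=cv2.imread('pics/g_side.png'); cv2.imwrite('pics/g.png',cv2.resize(q[140:290,270:450],None,fx=4,fy=4,interpolation=cv2.INTER_CUBIC))
E
```

```text
t: 18.82
position: [506.9, -70.6, 181.4]
tool_rot: [-0.0, -0.021, 1.0, -0.0]
wrist_force: [-0.4, 0.7, 0.1]
scene blue [ 411.4 -242.8] [13.7 30.5] mean [ 411.7 -242.7] axis deg 1.9340821569493585
 handles [(array([392.8, 212. ]), np.int32(70)), (array([322.7, 189.9]), np.int32(36))] [[ 403.8 -265.7]
 [ 622.3 -257.5]] dist 218.6 mid [ 513.1 -261.6] deg 2.161910291359149
 pin in stripe: along -100.94755868737352 across 22.180557666900526 u [-0.99943032 -0.03374969] w [ 0.03374969 -0.99943032]
side blue [ 528.5 -284.6] [166.8  14.7] mean [ 546.7 -282.2] axis deg 0.05717218580309691
 handles [(array([318.9, 254.3]), np.int32(77)), (array([345.7, 209.8]), np.int32(15))] [[ 403.  -264.1]
 [ 630.5 -254.2]] dist 227.8 mid [ 516.8 -259.2] deg 2.4966311946251136
 pin in stripe: along 11.745514183597013 across -25.477278745145828 u [-9.99999502e-01 -9.97842717e-04] w [ 9.97842717e-04 -9.99999502e-01]
```

View pics/g.png

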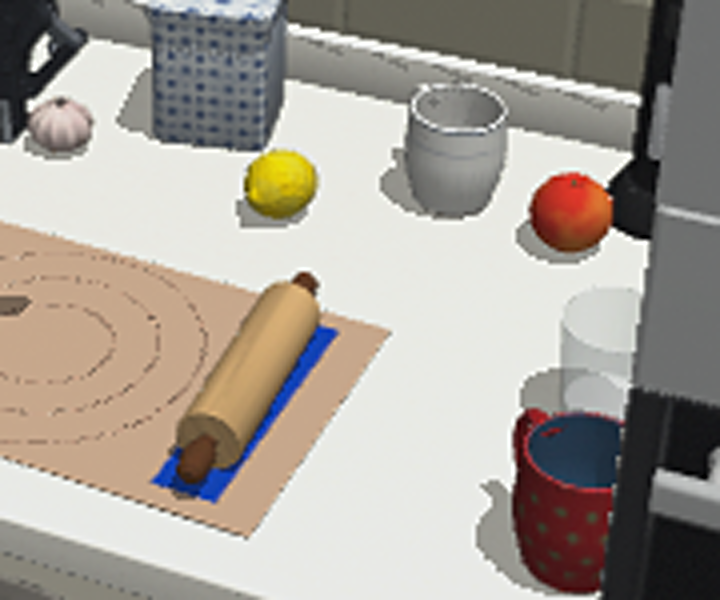

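View pics/g_scene.png

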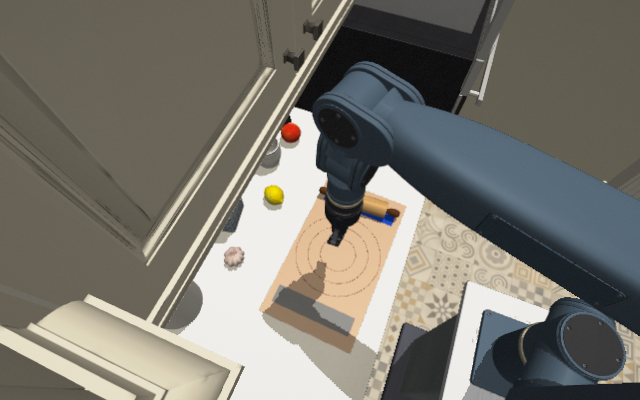

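The side crop shows the pin lying over the blue stripe and clear of the gripper. Mug, glass, garlic and lemon look undisturbed. Both views put the centre within about 3 mm of the centre line, so I'm handing it in.

```bash
python3 -c "
from station import job
print(job.finish_job())"
```

```text
the job is handed in; nothing more can be done
None
```

The rolling pin is on the blue stripe and the job is handed in; no verdict was reported. I rolled it about 169 mm with short strokes of the shut fingertips on its crown at 4–8 N. Between strokes I lifted the fingers about 6 mm and moved them back, then drew them well clear at the end (t ≈ 19 s).

**Roll:** the pin advanced about half the finger travel on every stroke I measured, so it rolled and did not slide. That makes a little over one full turn.

**Final position:**
- **Across the stripe:** the centre is about 1–3 mm from the centre line, against a limit of 15 mm.
- **Along the stripe:** it is roughly 6–13 mm from the stripe's middle, against a limit of 40 mm.
- **Angle:** its axis is about 4–5° off the stripe's, much as it started; the limit is 10°.

**Other objects:** the mug, glass, garlic and lemon looked untouched in the last side picture, though I did not measure them.

**Weak checks:** the side camera's direct midpoint read 3–5 mm different from the scene camera's because the far handle was mostly hidden in that view. In the last scene picture the arm covered part of the pin. I therefore judged the final position from the near handle in both views, which agreed, plus the scene measurement just before lifting. I did not measure the pin's speed or height at the end; the fingers lifted straight off it, and its near handle stayed within 1 mm afterwards.

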